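# Park the castor caddy in its dock

### The job

Roll the small wheeled medicine caddy by its handle to the parking dock on the worktop: push it forward until both front castors trail straight while its nose is still outside the dock, then steer it nose first between the guide rails and press it gently home until the sprung jaws snap shut behind its coupling pin and hold it against the buffer, and let go. Never ram the dock, keep the vials and cups upright in the tray, and leave the other things on the worktop where they are.

Things in the scene. Friction and masses are not known exactly. Their poses are not given: they have to be found in the camera images.
- caddy_handle (a point): Middle of the caddy's push handle: a level, black rubber-sleeved round bar, 12 mm thick, 70 mm of it free to grasp, 90 mm above the worktop, 35 mm behind the tray. Origin at the bar's centre; x points to the caddy's nose, y along the bar to the caddy's left, z up.
- caddy: Wheeled caddy, 0.9 kg loaded: white four-cell tray 130 x 104 mm, rim 62 mm high; 2 fixed wheels at the rear (45 mm behind the origin), 2 swivel castors in front (45 mm ahead). Rolls with under 1 N; the fixed wheels resist going sideways with a few N. Slippery corner bumpers, 110 mm apart fore and aft, make it 117 mm wide. Origin under the tray's middle, on the worktop; x to the nose, z up; handle bar 100 mm behind.
- caddy_pin_tip (a point): The white nylon coupling pin on the caddy's nose: upright, 14 mm across, 18 mm tall, hanging from a steel tongue, its centre 34 mm above the worktop and 200 mm ahead of the handle bar on the caddy's centre line. Origin at the pin's centre; axes as for the caddy.
- castor_left (a joint): Swivel angle of the left front castor in rad, positive anticlockwise from above: 0 = its wheel trails straight behind its pivot, as it does when the caddy rolls nose first. Wheel 28 mm across, trail 14 mm, pivot 40 mm left of the centre line. Turns freely, stops at +-3.05. Starts askew (0.8 to 2.2) and swings straight by itself within about 60 mm of forward rolling.
- castor_right (a joint): The same for the right front castor (pivot 40 mm right of the centre line; same sign).
- dock: Parking dock, fixed to the worktop: two aluminium guide rails 48 mm high, 150 mm long, 122 mm apart inside, with flared lead-ins reaching 42 mm out in front. Origin on the worktop midway between the near ends of the straight rails; x points inward along the rails (the way the caddy must face and roll), z up. More than 20 N between caddy and dock is ramming.
- dock_catch (a point): Middle setting of the catch behind the rails, 170 mm inward of the dock's origin, 34 mm up, axes as the dock. The grey carriage with jaws and buffer is clamped by hand anywhere within 18 mm of it along x, and its setting is not measured: a seated caddy's pin stands somewhere from -18 to +18 mm in x here, and must be found by feel. The pin first touches the jaws about 20 mm before its seat.
- jaw_left (a joint): Opening of the dock's left sprung jaw in m: 0 = shut, at most 0.010. The pin forces it to about 0.005 (both jaws together resist the push with 4 to 7 N over the first 8 mm), slides on between them with little force, then the jaw snaps back to 0 behind the pin and draws it in.
- jaw_right (a joint): The same for the right jaw.
- buffer (a joint): How far the dock's rubber-faced buffer plunger is pressed in, in m: 0 = out, 0.0075 = solid stop. About 0.004 when the shut jaws hold the pin against it, with about 2.5 N; pushing on past that adds 0.35 N per mm, and after 3.5 mm it is solid and the force shoots up.
- vial_2_mid (a point): Open amber tablet vial, 35 mm across, 82 mm tall, standing loose in the tray's left front cell; point half-way up, z along it.
- vial_3_mid (a point): The same, in the right front cell.
- dose_cup_07_mid (a point): Paper dose cup, 38 mm across, 28 mm tall, standing loose in the left rear cell; point half-way up, z along it.
- dose_cup_08_mid (a point): The same, in the right rear cell.
- pill_bottle_mid (a point): Bystander: white tablet bottle, 48 mm across, 88 mm tall, standing at the back; point half-way up.
- amber_jar_mid (a point): Bystander: amber jar with white lid, 68 mm across, 92 mm tall, at the back; point half-way up.
- stapler_mid (a point): Bystander: desk stapler, 168 x 40 x 71 mm, lying at the back; point in its middle.
Not all that is in view belongs to the job. What is shaped like the part that bears dose_cup_08_mid but brown or purple is not meant.

How it is judged (in metres and radians):
On the way:
1. both front castors trail straight while the caddy's nose is still outside the dock (value of joint castor_left between -0.3 and 0.3 rad and value of joint castor_right between -0.3 and 0.3 rad and x of caddy_pin_tip in the frame of dock below 0.02 m), for 0.1 s.
At the end, for the whole second after the job is handed in: The caddy stands level between the rails, nose inward (within 0.07 rad), its pin behind both shut jaws (each open less than 2 mm) and held against the buffer (pressed in more than 2 mm) with nothing pushing it; vials and cups stand in the tray within 0.3 rad of upright (value of joint buffer above 0.002 m and value of joint each of jaw_left, jaw_right below 0.002 m and x of caddy_pin_tip in the frame of dock above 0.145 m and angle between the x axis of caddy_pin_tip and the x axis of dock, either way round below 0.07 rad and angle between caddy_pin_tip's own z axis and vertical below 0.06 rad and angle between each of vial_2_mid, vial_3_mid, dose_cup_07_mid, dose_cup_08_mid's own z axis and vertical below 0.3 rad and horizontal distance between each of vial_2_mid, vial_3_mid and caddy_handle below 0.2 m and horizontal distance between each of dose_cup_07_mid, dose_cup_08_mid and caddy_handle below 0.15 m); the robot touches nothing.
It fails at once if the caddy is rammed or wedged against the dock with more than 20 N (contact force between caddy and dock above 20 N).
It fails at once if a vial or cup in the tray is tipped over (angle between any of vial_2_mid, vial_3_mid, dose_cup_07_mid, dose_cup_08_mid's own z axis and vertical above 0.6 rad).
It fails at once if the tablet bottle, the jar or the stapler is moved by more than 20 mm (distance of any of pill_bottle_mid, amber_jar_mid, stapler_mid from where it was at the start of the episode above 0.02 m).
It also fails if it takes over 72 s, if anything falls off the work surface, if the arm or the gripper's body presses on something with over 40 N, if the wrist force passes 120 N, or if a joint passes its speed limit or range.

### The arm

A 6-joint arm with a two-finger parallel gripper is mounted at the origin on a cart in front of the work surface, level with it; the furniture and walls round the work are solid. World frame = base frame: x ahead of the robot, y to its left, z up, the work surface at z = 0. Lengths are in m, angles in degrees, forces in N, time in s.
With the tool pointing down it reaches from about 0.4 to 0.825 m from the base axis. Payload 7 kg.
Tool frame: the origin (TCP) lies midway between the tips of the shut fingers; the grasp point (between the pads) lies 19 mm behind it; z points along the fingers, y is the line along which they close (so a half turn about z gives the same grasp; the last joint's range is limited). The gripper opens to 88 mm and grips with 3 to 60 N. Pads are 19 mm wide; open, the fingers measure 130 mm over their backs; the gripper's body (78 mm by 193 mm) begins 47 mm behind the grasp point.
Start: joints at [-55.858, 20.546, 0.682, 0, -70.136, -16.507], TCP at [0.204, -0.643, 0.227] pointing down, gripper open.
Joint ranges: [-176.03, 176.03], [-82.01, 121.73], [-58.28, 71.71], [-173.87, 95.51], [-174.79, -0.11], [-173.66, 173.66]. Speed limits (degrees/s): [136.94, 136.94, 172.46, 180, 180, 180].

### API

Orientations are given as [roll, pitch, yaw] about the fixed x, y, z axes, in that order (R = Rz(yaw) Ry(pitch) Rx(roll)).
In Python, from plant import telemetry, viewer, workorder gives the robot as it stands. The module is installed in compiled form; this text tells all that it offers.
- The arm moves only by the tool carry_out, never from a script. Its argument "rows" is a list of rows, each a list of 6 numbers: the shift along the tool's x, y, z in m, then the turn, a rotation vector about the tool's x, y, z in rad. In form: [[tx, ty, tz, ax, ay, az], ...]. A call has 1 to 8 rows; each row is the pose to reach, as a shift and turn from the pose commanded when the call began, along the tool's axes at that moment; what a row does not reach only later rows make up. A row lasts 1/8 s, in which the tool goes at most 62.5 mm and 10.7 degrees, less where a joint would pass 70% of its speed; a pose out of reach is approached as far as the arm can. A call with a gripper value outside its range is refused whole. "grip" is the gripper's target within -1 to 1 (fully open at 1, half-way at 0, shut at -1), set as the call begins (left out, the last holds). The fingers move at their own pace and stop on an object; the grip force is fixed at half the most. Time passes only in rows, so rows that repeat a pose let the fingers close. It gives the time, the measured TCP pose, the force, the opening and the grip force at its end, in the units of the state.
- telemetry.get_obs(): the state, without advancing time (a new reading comes with each control period).
- viewer.snapshot(name): name is "side" or "top"; returns the picture (400x640x3 uint8, red, green, blue); there is no depth.
- viewer.camera_info(name): a dict with "intrinsics" (3x3 intrinsics, pixels), "extrinsics" (4x4, takes a point from camera to world coordinates). Camera axes: x right, y down, z forward; pixel columns grow to the right and rows downward; lengths in m; the calibration is good to about 2 mm. A picture is of the moment at which its call begins. camera_info takes no time and is no camera call.
- workorder.close_job(): hands the job in; it is judged then, once.
The state is a dict: "clock": time; "joint_pos": joint angles; "qvel": joint speeds; "tau": joint torques, N m; "tool_pos": TCP position; "orientation": TCP orientation; "force": force on the tool from outside, world axes, zero at the start; "moment": the same for the moment, N m; "opening": finger opening in m; "gripper_force": force on a finger pad.
Only numpy, scipy, OpenCV 4.12 (cv2) and the standard library are available. Lean on these libraries where they do the work, as an engineer would, in place of code of your own. Each camera call takes 0.05 s, during which the arm holds its last target. There are 200 camera calls.

## Working session

There is one attempt and no reset: what is moved stays moved. The work goes in short steps, Python scripts to look and compute and a tool call to move; the robot and the scene stay as the last step left them, time stands still between calls to the robot, and variables do not carry over. Pictures are saved under pics/ and viewed, at most 10 in all, crops included, and the job is handed in when it is done.

Besides the shell and the picture viewer there is one more tool, called as name(argument=value, ...) on one line, values as JSON. carry_out: Moves the arm, as the interface text tells. Its arguments: {"type":"object","properties":{"rows":{"type":"array"},"grip":{"type":"number"}},"required":["rows"]}

```bash
mkdir -p pics; cat > h.py <<'E'
import numpy as np,cv2
from plant import telemetry,viewer,workorder
def snap(n,f):
    im=viewer.snapshot(n); cv2.imwrite('pics/'+f,im[...,::-1]); return im
def ray(n,uv,z):
    c=viewer.camera_info(n);K=np.array(c['intrinsics']);T=np.array(c['extrinsics'])
    d=T[:3,:3]@np.linalg.inv(K)@np.array([uv[0],uv[1],1.]);o=T[:3,3]
    return o+d*(z-o[2])/d[2]
def proj(n,p):
    c=viewer.camera_info(n);K=np.array(c['intrinsics']);T=np.linalg.inv(np.array(c['extrinsics']))
    q=K@(T[:3,:3]@np.array(p)+T[:3,3]);return q[:2]/q[2]
E
python3 - <<'E'
from h import *
snap('top','top0.png');snap('side','side0.png')
for n in('top','side'):print(viewer.camera_info(n))
print(telemetry.get_obs())
E
```

```text
{'intrinsics': array([[432.21228645,   0.        , 316.28276308],
       [  0.        , 432.21228645, 203.96866846],
       [  0.        ,   0.        ,   1.        ]]), 'extrinsics': array([[-9.58268984e-04, -9.86788440e-01,  1.62011283e-01,
         3.99437534e-01],
       [-9.99907893e-01, -1.24785211e-03, -1.35147795e-02,
         1.27672201e-01],
       [ 1.35383943e-02, -1.62009311e-01, -9.86696354e-01,
         1.21882105e+00],
       [ 0.00000000e+00,  0.00000000e+00,  0.00000000e+00,
         1.00000000e+00]])}
{'intrinsics': array([[458.03709208,   0.        , 326.28014082],
       [  0.        , 458.03709208, 198.52362818],
       [  0.        ,   0.        ,   1.        ]]), 'extrinsics': array([[-0.86986483, -0.24015537,  0.43088349,  0.10209889],
       [-0.4932595 ,  0.43320158, -0.75434174,  0.92419539],
       [-0.00550019, -0.86871272, -0.49528573,  0.60244022],
       [ 0.        ,  0.        ,  0.        ,  1.        ]])}
{'clock': 0.1, 'joint_pos': array([-5.58568723e+01,  2.05868181e+01,  6.39255284e-01, -1.83112709e-02,
       -7.01351760e+01, -1.65077831e+01]), 'qvel': array([-0.00084227, -0.11622056,  0.02858575,  0.03684266,  0.08605842,
        0.07566931]), 'tau': array([-2.02739117e-03, -5.84160054e+01,  2.93750542e+01,  7.01547012e+00,
        1.01073092e-02, -7.78830713e-05]), 'tool_pos': array([ 0.20435383, -0.64286784,  0.22572212]), 'orientation': array([ 1.79915780e+02, -7.00694411e-03, -1.62370885e+02]), 'force': array([0.90507176, 0.04005447, 0.28070302]), 'moment': array([-0.02973281,  0.0091483 , -0.03563391]), 'gripper_force': 0.0, 'opening': 0.08787871671473714}
```

View pics/top0.png

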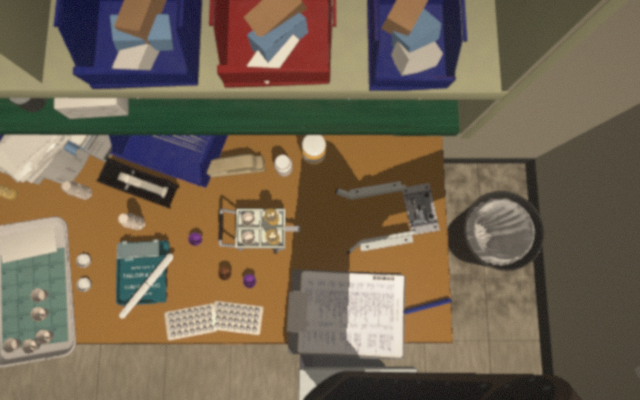

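View pics/side0.png

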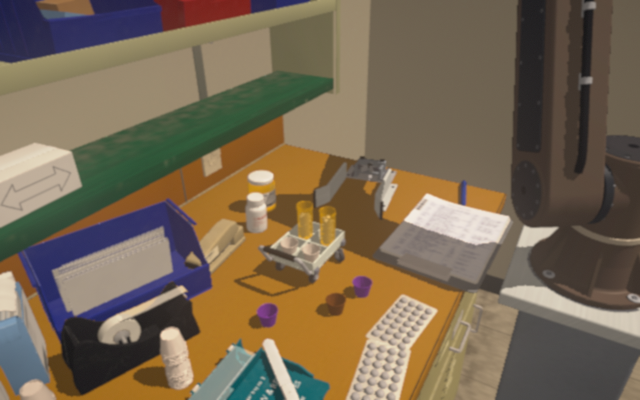

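Top view: caddy at about (260,227), with its handle at (226,225) and pin at (297,228). The dock spans (340–438, 180–250) and opens to the left. The tablet bottle is at (283,165), the jar at (314,150) and the stapler at (236,163). Loose cups at (195,237), (225,270) and (249,279) are brown or purple decoys. Next, a close crop.

```bash
python3 - <<'E'
import cv2
im=cv2.imread('pics/top0.png')[165:265,210:450]
cv2.imwrite('pics/c0.png',cv2.resize(im,(792,330),interpolation=cv2.INTER_CUBIC))
im=cv2.imread('pics/side0.png')[140:290,230:410]
cv2.imwrite('pics/c1.png',cv2.resize(im,(720,600),interpolation=cv2.INTER_CUBIC))
from h import *
print(ray('top',(300,132),0),ray('top',(300,98),.3))
E
```

```text
[0.81368649 0.15859569 0.        ] [0.79120131 0.15139295 0.3       ]
```

View pics/c0.png

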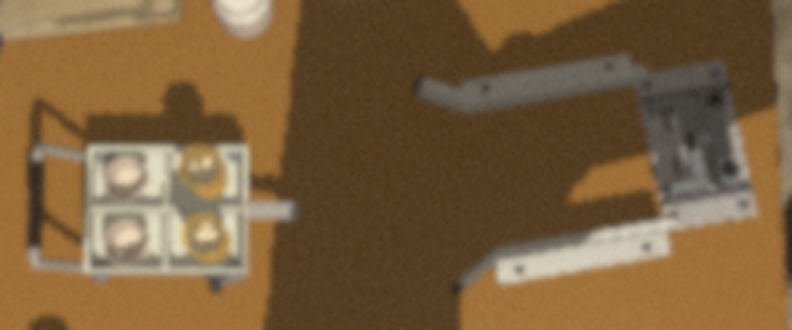

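View pics/c1.png

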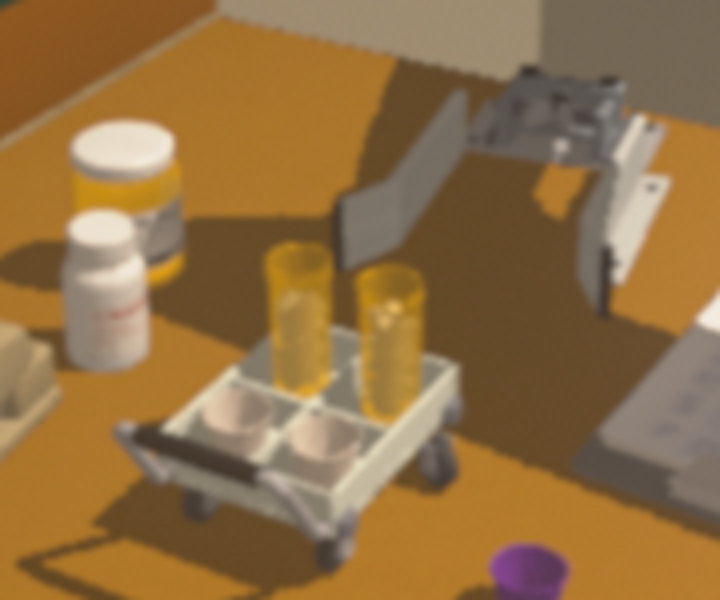

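```bash
python3 - <<'E'
from h import *
f=lambda u,v,z:ray('top',(210+(u+.5)/3.3-.5,165+(v+.5)/3.3-.5),z)[:2]
cs=[f(*p,.062) for p in((87,145),(247,145),(247,275),(87,275))]
c=np.mean(cs,0);d=(cs[1]+cs[2]-cs[0]-cs[3])/2;print('tray',c,np.linalg.norm(d),np.linalg.norm(cs[0]-cs[3]),np.degrees(np.arctan2(d[1],d[0])))
h1,h2=f(38,155,.09),f(35,254,.09);print('handle',(h1+h2)/2,np.linalg.norm(h1-h2),np.degrees(np.arctan2(*(h1-h2)[::-1])) -90, 'tongue tip',f(296,210,.044))
L1,L2,R1,R2=[f(*p,.004) for p in((487,88),(610,66),(520,270),(648,245))]
d=(L2+R2-L1-R1)/2;u=d/np.linalg.norm(d);print('dock dir',np.degrees(np.arctan2(u[1],u[0])),'mid',(L1+R1)/2,(L2+R2)/2,np.linalg.norm(d),np.linalg.norm(L1-R1))
for n,p,z in(('Lflaretip',(420,82),.048),('Lkink',(465,98),.048),('Rflaretip',(458,287),.0),('Rkink',(497,250),.048),('Lflaretip0',(422,96),0.),('carr',(640,80),.05),('carr',(725,62),.05),('carr',(755,215),.05),('carr',(665,220),.05),('bottle',(245,10),.088)):
  print(n,f(*p,z))
print('left wall',)
E
```

```text
tray [0.52346218 0.26218081] 0.1298771011897865 0.10609849068163436 -89.9714305224235
handle [0.52462781 0.3623521 ] 0.07887010065078179 -89.7311724031648 tongue tip [0.5250452  0.15784843]
dock dir -79.33221283414893 mid [ 0.55697579 -0.01913576] [ 0.57747622 -0.12796656] 0.11074479931892105 0.15969904372710966
Lflaretip [0.63225713 0.05457088]
Lkink [0.61869358 0.0170451 ]
Rflaretip [0.46398131 0.0207401 ]
Rkink [ 0.49169448 -0.00752504]
Lflaretip0 [0.62939324 0.0499406 ]
carr [ 0.63388607 -0.12973982]
carr [ 0.64942487 -0.20187478]
carr [ 0.520444   -0.22112333]
carr [ 0.51627421 -0.14643628]
bottle [0.68377114 0.19908981]
left wall
```

Choice made: the caddy handle bar is at (221,227) in the full image, about (0.524, 0.362) in world coordinates. The dock origin is about (0.554, 0.004) with yaw about -79.5°. Next I compute the approach.

```bash
cat >> h.py <<'E'
from scipy.spatial.transform import Rotation as Ro
def tgt(p,yaw,p0=None,yaw0=None):
    o=telemetry.get_obs()
    p0=o['tool_pos'] if p0 is None else np.array(p0)
    R0=Ro.from_euler('xyz',o['orientation'] if yaw0 is None else [180,0,yaw0],degrees=True)
    R1=Ro.from_euler('xyz',[180,0,yaw],degrees=True)
    return np.round(np.r_[R0.inv().apply(np.array(p)-p0),(R0.inv()*R1).as_rotvec()],4).tolist()
E
python3 - <<'E'
from h import *
print(tgt((.5,-.25,.2257),-162.37))
print(tgt((.524,.362,.2257),180,p0=(.5,-.25,.2257),yaw0=-162.37))
E
```

```text
[-0.4007, 0.2849, 0.0004, 0.0015, -0.0001, -0.0]
[-0.2082, 0.576, 0.0, -0.0, -0.0, 0.3077]
```

carry_out(rows=[[-0.05,0.036,0,0,0,0],[-0.1,0.071,0,0,0,0],[-0.15,0.107,0,0,0,0],[-0.2,0.142,0,0,0,0],[-0.25,0.178,0,0,0,0],[-0.3,0.213,0,0,0,0],[-0.35,0.249,0,0,0,0],[-0.4,0.285,0,0,0,0]], grip=-0.2)

```text
clock: 1.1
tool_pos: [0.5001, -0.2486, 0.2265]
orientation: [180.0, 0.0, -162.4]
force: [1.2, -0.4, 0.5]
opening: 0.0352
gripper_force: 0.0
```

carry_out(rows=[[-0.02,0.055,0,0,0,0.04],[-0.04,0.11,0,0,0,0.08],[-0.06,0.165,0,0,0,0.12],[-0.08,0.22,0,0,0,0.16],[-0.1,0.275,0,0,0,0.2],[-0.12,0.33,0,0,0,0.24],[-0.139,0.385,0,0,0,0.28],[-0.159,0.44,0,0,0,0.308]])

```text
clock: 2.1
tool_pos: [0.5171, 0.2189, 0.2265]
orientation: [-180.0, -0.0, 179.9]
force: [1.4, -0.1, 0.4]
opening: 0.0351
gripper_force: 0.0
```

```bash
python3 - <<'E'
from h import *
o=telemetry.get_obs();print(o['tool_pos'],o['orientation'],o['opening'],o['clock'])
print(tgt((.524,.362,.15),180))
E
```

```text
[0.51707736 0.2188928  0.22650035] [-1.79996681e+02 -8.07557861e-03  1.79941102e+02] 0.03512024047213917 2.1
[-0.0068, 0.1431, 0.0765, -0.0001, -0.0001, -0.001]
```

carry_out(rows=[[-0.002,0.045,0,0,0,0],[-0.004,0.09,0,0,0,0],[-0.007,0.143,0,0,0,0],[-0.007,0.143,0.025,0,0,0],[-0.007,0.143,0.05,0,0,0],[-0.007,0.143,0.076,0,0,0],[-0.007,0.143,0.076,0,0,0],[-0.007,0.143,0.076,0,0,0]])

```text
clock: 3.1
tool_pos: [0.525, 0.3603, 0.1514]
orientation: [180.0, 0.0, 180.0]
force: [-1.1, -0.7, 1.3]
opening: 0.0351
gripper_force: 0.0
```

```bash
python3 - <<'E'
from h import *
im=snap('side','s1.png');o=telemetry.get_obs();p=o['tool_pos'];print(p)
q=proj('side',p);print('tcp px',q,'handle px',proj('side',(.524,.362,.09)),proj('side',(.524,.362,.071)))
u,v=int(q[0]),int(q[1]);c=im[v-70:v+80,u-75:u+105,::-1];print(u-75,v-70)
cv2.imwrite('pics/c2.png',cv2.resize(c,(720,600),interpolation=cv2.INTER_CUBIC))
E
```

```text
[0.52518531 0.36046044 0.15184194]
tcp px [278.04514494 223.67886583] handle px [279.99584578 251.96201173] [280.55208305 260.08228977]
203 153
```

View pics/c2.png

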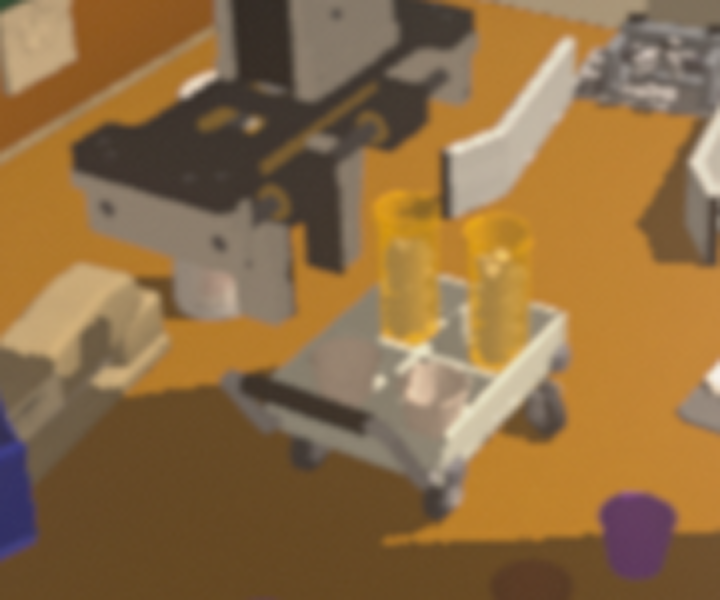

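The close view shows the bar centred at about full-image (281,253), against a prediction of (280,252), and the fingers straddle it. I go down and grip.

carry_out(rows=[[0,0.001,0.02,0,0,0],[0,0.001,0.04,0,0,0],[0,0.001,0.055,0,0,0],[0,0.001,0.068,0,0,0],[0,0.001,0.079,0,0,0],[0,0.001,0.079,0,0,0],[0,0.001,0.079,0,0,0]])

```text
clock: 4.03
tool_pos: [0.5249, 0.3613, 0.072]
orientation: [180.0, 0.0, 180.0]
force: [0.5, -0.5, 1.2]
opening: 0.0352
gripper_force: 0.0
```

carry_out(rows=[[0,0,0,0,0,0],[0,0,0,0,0,0],[0,0,0,0,0,0],[0,0,0,0,0,0],[0,0,0,0,0,0]], grip=-1)

```text
clock: 4.65
tool_pos: [0.5248, 0.3612, 0.0718]
orientation: [180.0, 0.0, 180.0]
force: [0.2, -0.4, 2.1]
opening: 0.011
gripper_force: 30.0
```

carry_out(rows=[[0,-0.003,0,0,0,0],[0,-0.008,0,0,0,0],[0,-0.014,0,0,0,0],[0,-0.02,0,0,0,0],[0,-0.026,0,0,0,0],[0,-0.032,0,0,0,0],[0,-0.038,0,0,0,0],[0,-0.044,0,0,0,0]])

```text
clock: 5.65
tool_pos: [0.5247, 0.3167, 0.0717]
orientation: [180.0, 0.0, 180.0]
force: [-0.3, 0.4, 5.0]
opening: 0.0109
gripper_force: 30.0
```

carry_out(rows=[[0,-0.006,0,0,0,0],[0,-0.012,0,0,0,0],[0,-0.018,0,0,0,0],[0,-0.024,0,0,0,0],[0,-0.03,0,0,0,0],[0,-0.036,0,0,0,0],[0,-0.04,0,0,0,0],[0,-0.041,0,0,0,0]])

```text
clock: 6.65
tool_pos: [0.5246, 0.2757, 0.0716]
orientation: [-180.0, 0.0, 180.0]
force: [0.5, 1.5, 5.1]
opening: 0.0109
gripper_force: 30.0
```

```bash
python3 - <<'E'
from h import *
im=snap('top','t2.png');snap('side','s2.png');print(telemetry.get_obs()['tool_pos'],telemetry.get_obs()['orientation'],telemetry.get_obs()['force'])
c=im[150:275,225:465,::-1];cv2.imwrite('pics/c3.png',cv2.resize(c,(792,412),interpolation=cv2.INTER_CUBIC))
E
```

```text
[0.52453497 0.27570636 0.07155267] [-1.79980110e+02 -9.64760943e-03  1.79979316e+02] [ 0.44242572 -0.64230389  4.69013215]
```

View pics/c3.png

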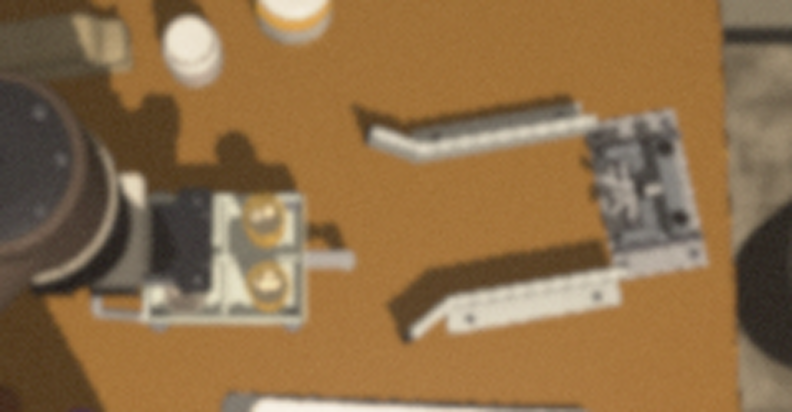

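```bash
python3 - <<'E'
from h import *
im=cv2.imread('pics/t2.png').astype(float)
sat=(im[...,2]-im[...,0]) ; br=im[...,0]  # blue channel: white high, wood/shadow low
def edge(u,v0,v1,rev):
    c=br[v0:v1,u]; 
    g=np.diff(c); i=np.argmin(g) if not rev else np.argmax(g)
    w=np.abs(g[max(0,i-1):i+2]); return v0+.5+np.sum(np.arange(max(0,i-1),max(0,i-1)+len(w))*w)/w.sum()
L=[];R=[]
for u in range(356,402,3):
    cv=150+(160+(u-225)*3.3*-0.162+ (418-0)*0.162)/3.3   # approx left bottom edge
    L.append(ray('top',(u,edge(u,int(cv)-4,int(cv)+5,False)),0.0)[:2])
for u in range(366,410,3):
    cv=150+(297-((u-225)*3.3-452)*.168)/3.3
    R.append(ray('top',(u,edge(u,int(cv)-4,int(cv)+4,True)),.048)[:2])
for n,P in(('L',L),('R',R)):
    P=np.array(P);k,b=np.polyfit(P[:,1],P[:,0],1);print(n,'x=%.4f%+.4f y'%(b,k),'yaw',np.degrees(np.arctan2(-1,-k)),'res',np.std(P[:,0]-b-k*P[:,1]))
f=lambda u,v,z:ray('top',(225+(u+.5)/3.3-.5,150+(v+.5)/3.3-.5),z)[:2]
print('kinks',f(418,160,0),f(452,297,.048))
cs=[f(305,193,.062),f(307,323,.062)];print('tray front',cs,'tongue',f(354,259,.044))
E
```

```text
L x=0.6174-0.1691 y yaw -80.4034991409105 res 0.0023277060704873748
R x=0.4935-0.1692 y yaw -80.39408314243713 res 0.0004786252996910798
kinks [0.61663795 0.0104875 ] [ 0.49374893 -0.01126531]
tray front [array([0.57794644, 0.10969026]), array([0.47158411, 0.10820632])] tongue [0.52550423 0.06892253]
```

Clear view now: rails 122 mm apart, dock axis x = 0.5555 − 0.169y, yaw −80.4°, origin about (0.5555, 0). The caddy is straight at −90°. I plan an arc for the rear axle onto the dock axis.

```bash
python3 - <<'E'
from h import *
A=np.array([.5247,.2207]);th0=-np.pi/2;dth=np.radians(9.6);T=.2207-.182;R=T/np.tan(dth/2);S=R*dth;print(R,S)
H0=np.array([.5247,.2757])
for i in range(1,17):
    s=S*i/16;a=s/R;ax=A+np.array([R*(1-np.cos(a)),-R*np.sin(a)])
    h=ax-.055*np.array([np.sin(a),-np.cos(a)]);d=h-H0
    print(i,np.round([-d[0],d[1],-a],4).tolist())
    if i==8:
        print('call 2 rel:');
print('end axle',ax,'axis err',ax[0]-(.5555-.169*ax[1]))
E
```

```text
0.4608660084582118 0.07721884087795038
1 [0.0006, -0.0048, -0.0105]
2 [0.0011, -0.0097, -0.0209]
3 [0.0015, -0.0145, -0.0314]
4 [0.0019, -0.0193, -0.0419]
5 [0.0022, -0.0242, -0.0524]
6 [0.0025, -0.029, -0.0628]
7 [0.0028, -0.0339, -0.0733]
8 [0.003, -0.0388, -0.0838]
call 2 rel:
9 [0.0031, -0.0436, -0.0942]
10 [0.0032, -0.0485, -0.1047]
11 [0.0033, -0.0533, -0.1152]
12 [0.0033, -0.0582, -0.1257]
13 [0.0032, -0.0631, -0.1361]
14 [0.0031, -0.0679, -0.1466]
15 [0.0029, -0.0728, -0.1571]
16 [0.0027, -0.0776, -0.1676]
end axle [0.53115395 0.14384195] axis err -3.675938333902451e-05
```

carry_out(rows=[[0.0006,-0.005,0,0,0,-0.0105],[0.0013,-0.012,0,0,0,-0.026],[0.0019,-0.0193,0,0,0,-0.042],[0.0025,-0.029,0,0,0,-0.063],[0.003,-0.039,0,0,0,-0.084],[0.0032,-0.0485,0,0,0,-0.105],[0.0033,-0.058,0,0,0,-0.126],[0.0031,-0.068,0,0,0,-0.147]])

```text
clock: 7.75
tool_pos: [0.5214, 0.208, 0.0716]
orientation: [180.0, 0.0, -171.5]
force: [-0.3, 1.9, 5.6]
opening: 0.0112
gripper_force: 30.0
```

```bash
python3 - <<'E'
from h import *
o=telemetry.get_obs();print(o['tool_pos'],o['orientation'],o['force'],o['moment'])
print(tgt((.5247-.0027,.2757-.0776,.0716),180+9.6))
E
```

```text
[0.52142077 0.20801512 0.07161828] [ 1.79985557e+02  5.52336063e-03 -1.71542369e+02] [-0.26197039  1.88445272  5.58143317] [ 0.59116527  0.15577701 -0.03841193]
[0.0009, -0.0099, 0.0, 0.0003, 0.0001, -0.0199]
```

carry_out(rows=[[0.0004,-0.005,0,0,0,-0.01],[0.0009,-0.01,0,0,0,-0.02],[0.0009,-0.01,0,0,0,-0.02],[0.0009,-0.01,0,0,0,-0.02]])

```text
clock: 8.25
tool_pos: [0.5218, 0.1975, 0.0715]
orientation: [-180.0, -0.0, -170.5]
force: [-0.5, -1.1, 5.9]
opening: 0.0107
gripper_force: 30.0
```

```bash
python3 - <<'E'
from h import *
im=snap('top','t3.png');o=telemetry.get_obs();p=o['tool_pos'];print(p,o['orientation'],o['force'])
th=np.radians(o['orientation'][2]+90);u=np.array([-np.cos(th),-np.sin(th)]);u=u if u[1]<0 else -u
print('heading',u)
r=lambda q:np.round(np.array([(q-np.array([.5555,0]))@np.array([.1666,-.986]),(q-np.array([.5555,0]))@np.array([.986,.1666])]),4)
print('handle dock',r(p[:2]),'pin dock',r(p[:2]+.2*u))
c=im[150:275,245:445,::-1];cv2.imwrite('pics/c4.png',cv2.resize(c,(800,500),interpolation=cv2.INTER_CUBIC))
E
```

```text
[0.52176706 0.19755909 0.07143774] [-1.79961520e+02 -4.48814038e-02 -1.70447007e+02] [-0.59805807 -1.38000771  6.5778276 ]
heading [ 0.16595976 -0.98613253]
handle dock [-0.2004 -0.0003] pin dock [-0.0004 -0.0005]
```

View pics/c4.png

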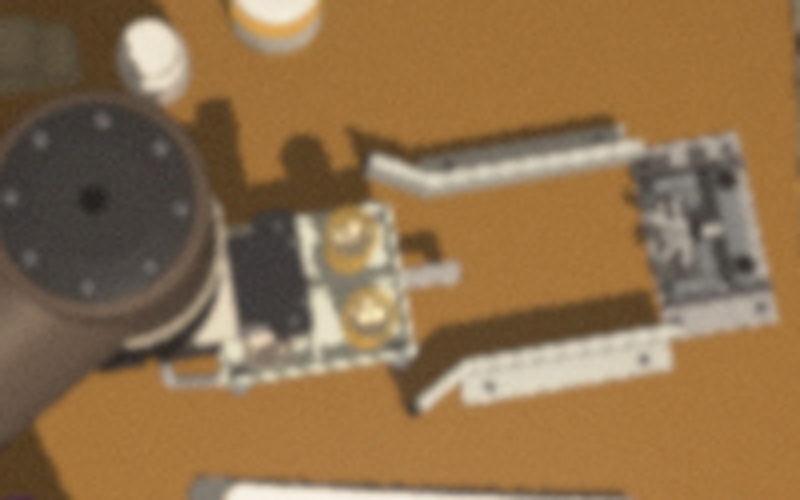

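The caddy is lined up with the opening: tongue tip at crop (460,271), tray front corners at (390,203) and (413,358), all vials upright. A numeric check of lateral offset and yaw comes next.

```bash
python3 - <<'E'
from h import *
f=lambda u,v,z:ray('top',(245+(u+.5)/4-.5,150+(v+.5)/4-.5),z)[:2]
r=lambda q:np.round(np.array([(q-np.array([.5555,0]))@np.array([.1666,-.986]),(q-np.array([.5555,0]))@np.array([.986,.1666])]),4)
print('tongue',r(f(460,271,.044)),'front corners',r(f(390,203,.062)),r(f(414,358,.062)),'rear right',r(f(225,385,.062)))
print('rails',r(f(430,192,0)),r(f(640,155,0)),r(f(470,360,.048)),r(f(672,328,.048)))
E
```

```text
tongue [ 0.0072 -0.0015] front corners [-0.0337  0.0502] [-0.0365 -0.0562] rear right [-0.1642 -0.0529]
rails [0.0024 0.0631] [0.1568 0.0647] [ 0.0022 -0.0629] [ 0.1421 -0.0644]
```

carry_out(rows=[[0,-0.005,0,0,0,-0.002],[0,-0.01,0,0,0,-0.005],[0,-0.015,0,0,0,-0.008],[0.0005,-0.02,0,0,0,-0.01],[0.0005,-0.025,0,0,0,-0.012],[0.0007,-0.03,0,0,0,-0.012],[0.0007,-0.035,0,0,0,-0.012],[0.0007,-0.04,0,0,0,-0.012]])

```text
clock: 9.3
tool_pos: [0.5279, 0.1584, 0.0715]
orientation: [180.0, -0.0, -169.8]
force: [-1.0, 1.8, 6.1]
opening: 0.0111
gripper_force: 30.0
```

```bash
cat >> h.py <<'E'
def dk(q):
    q=np.array(q)[:2]-np.array([.5555,0]);return np.round([q@np.array([.1666,-.986]),q@np.array([.986,.1666])],4)
def st():
    o=telemetry.get_obs();F=o['force'];print(o['clock'],'handle dock',dk(o['tool_pos']),o['tool_pos'][2],'yaw rel',o['orientation'][2]+170.4,'F fwd',F[:2]@[.1666,-.986],'left',F[:2]@[.986,.1666],'z',F[2],'M',o['moment'])
E
python3 - <<'E'
from h import *
st();im=snap('top','t4.png')
c=im[150:275,265:425,::-1];cv2.imwrite('pics/c5.png',cv2.resize(c,(768,600),interpolation=cv2.INTER_CUBIC))
E
```

```text
9.3 handle dock [-0.1608 -0.0008] 0.07154343309120048 yaw rel 0.648631552012489 F fwd -1.966480931748027 left -0.6747830267991126 z 6.133973859253712 M [ 0.45973417  0.14099744 -0.02824174]
```

View pics/c5.png

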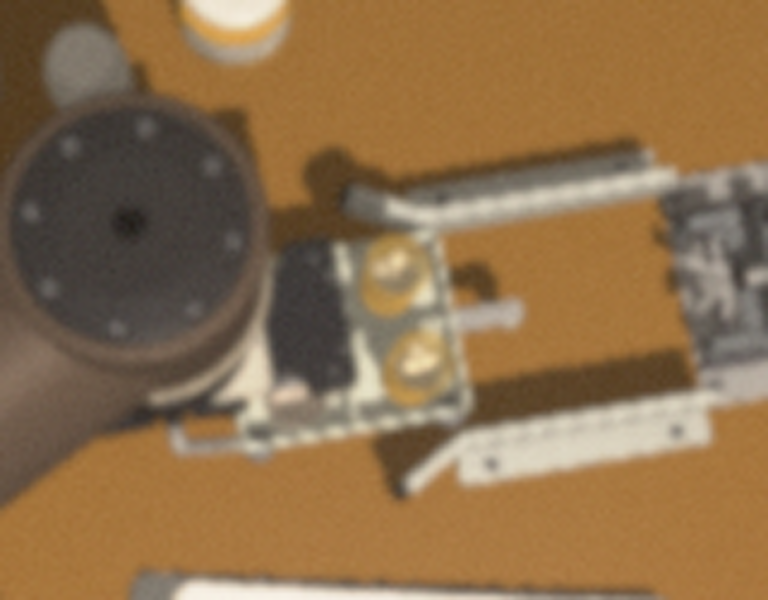

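The nose is just inside the flares: tray front corners at (440,232) and (468,412), tongue tip at (520,311). Nothing is touching hard (about 2 N).

```bash
python3 - <<'E'
from h import *
f=lambda u,v,z:dk(ray('top',(265+(u+.5)/4.8-.5,150+(v+.5)/4.8-.5),z))
print('tongue',f(520,311,.044),'corners',f(440,232,.062),f(469,413,.062),'rear right',f(243,449,.062))
E
```

```text
tongue [0.0449 0.0005] corners [0.0055 0.0504] [ 0.0028 -0.0533] rear right [-0.1252 -0.0521]
```

carry_out(rows=[[0,-0.004,0,0,0,0],[0,-0.008,0,0,0,0],[0,-0.012,0,0,0,0],[0,-0.016,0,0,0,0],[0,-0.02,0,0,0,0],[0,-0.024,0,0,0,0],[0,-0.028,0,0,0,0],[0,-0.032,0,0,0,0]])

```text
clock: 10.35
tool_pos: [0.5335, 0.1269, 0.0715]
orientation: [-180.0, -0.0, -169.7]
force: [-0.5, 1.0, 5.5]
opening: 0.0112
gripper_force: 30.0
```

```bash
python3 -c "
from h import *;st()"
```

```text
10.35 handle dock [-0.1288 -0.0005] 0.07152935712421155 yaw rel 0.651493960009077 F fwd -1.073918583758681 left -0.32960956032378774 z 5.507106802704369 M [ 0.47487007  0.20411059 -0.01596565]
```

carry_out(rows=[[0,-0.006,0,0,0,0],[0,-0.012,0,0,0,0],[0.0002,-0.018,0,0,0,0],[0.0003,-0.024,0,0,0,0],[0.0004,-0.03,0,0,0,0],[0.0005,-0.036,0,0,0,0],[0.0005,-0.042,0,0,0,0],[0.0005,-0.046,0,0,0,0]])

```text
clock: 11.35
tool_pos: [0.5414, 0.0816, 0.0716]
orientation: [180.0, 0.0, -169.8]
force: [0.0, 0.7, 5.4]
opening: 0.0113
gripper_force: 30.0
```

```bash
python3 -c "
from h import *;st()"
```

```text
11.35 handle dock [-0.0828 -0.0003] 0.07157227082813948 yaw rel 0.6484857442499106 F fwd -0.711953281864087 left 0.1467455775695256 z 5.379049595379488 M [ 0.40514775 -0.04999804 -0.04902924]
```

carry_out(rows=[[0,-0.003,0,0,0,0],[0,-0.006,0,0,0,0],[0,-0.009,0,0,0,0],[0,-0.012,0,0,0,0],[0,-0.015,0,0,0,0],[0,-0.018,0,0,0,0],[0,-0.018,0,0,0,0]])

```text
clock: 12.22
tool_pos: [0.5446, 0.0637, 0.0715]
orientation: [-180.0, -0.0, -169.8]
force: [1.0, 0.4, 6.3]
opening: 0.011
gripper_force: 30.0
```

carry_out(rows=[[0,-0.001,0,0,0,0],[0,-0.002,0,0,0,0],[0,-0.003,0,0,0,0],[0,-0.004,0,0,0,0],[0,-0.005,0,0,0,0],[0,-0.006,0,0,0,0]])

```text
clock: 12.98
tool_pos: [0.5457, 0.0582, 0.0716]
orientation: [180.0, 0.0, -169.7]
force: [-0.3, 1.9, 4.5]
opening: 0.0109
gripper_force: 30.0
```

carry_out(rows=[[0,-0.001,0,0,0,0],[0,-0.002,0,0,0,0],[0,-0.003,0,0,0,0],[0,-0.004,0,0,0,0],[0,-0.005,0,0,0,0]])

```text
clock: 13.6
tool_pos: [0.5465, 0.0533, 0.0716]
orientation: [180.0, 0.0, -169.7]
force: [0.4, 1.4, 5.7]
opening: 0.0109
gripper_force: 30.0
```

```bash
python3 -c "
from h import *;st()"
```

```text
13.6 handle dock [-0.054  0.   ] 0.07157439619172157 yaw rel 0.6520234524923012 F fwd -1.3191809852278642 left 0.6394083851787451 z 5.683386447845229 M [ 0.42917386 -0.10450789 -0.00142336]
```

carry_out(rows=[[0,-0.001,0,0,0,0],[0,-0.002,0,0,0,0],[0,-0.003,0,0,0,0],[0,-0.004,0,0,0,0]])

```text
clock: 14.1
tool_pos: [0.5477, 0.0497, 0.0717]
orientation: [180.0, 0.1, -169.8]
force: [0.7, 2.2, 5.2]
opening: 0.0105
gripper_force: 30.0
```

carry_out(rows=[[0,-0.001,0,0,0,0],[0,-0.002,0,0,0,0],[0,-0.003,0,0,0,0],[0,-0.004,0,0,0,0]])

```text
clock: 14.6
tool_pos: [0.548, 0.0457, 0.0717]
orientation: [180.0, 0.0, -169.7]
force: [-0.9, 6.2, 6.0]
opening: 0.0109
gripper_force: 30.0
```

carry_out(rows=[[0,-0.001,0,0,0,0],[0,-0.002,0,0,0,0],[0,-0.003,0,0,0,0],[0,-0.003,0,0,0,0]])

```text
clock: 15.1
tool_pos: [0.5485, 0.0426, 0.0717]
orientation: [180.0, 0.0, -169.8]
force: [0.9, 4.9, 6.6]
opening: 0.0111
gripper_force: 30.0
```

carry_out(rows=[[0,-0.001,0,0,0,0],[0,-0.002,0,0,0,0],[0,-0.003,0,0,0,0],[0,-0.003,0,0,0,0]])

```text
clock: 15.6
tool_pos: [0.549, 0.0392, 0.0716]
orientation: [-180.0, -0.0, -169.7]
force: [1.2, 3.0, 6.4]
opening: 0.0111
gripper_force: 30.0
```

carry_out(rows=[[0,-0.001,0,0,0,0],[0,-0.002,0,0,0,0],[0,-0.003,0,0,0,0],[0,-0.003,0,0,0,0]])

```text
clock: 16.1
tool_pos: [0.5495, 0.0361, 0.0716]
orientation: [-180.0, -0.0, -169.8]
force: [0.6, 2.0, 5.8]
opening: 0.0111
gripper_force: 30.0
```

```bash
python3 -c "
from h import *;st()"
```

```text
16.1 handle dock [-0.0366  0.    ] 0.07158692524496726 yaw rel 0.6466497479045472 F fwd -1.9120301105410087 left 0.9686612136097592 z 5.753325327297085 M [ 0.63688865 -0.37154739 -0.02969179]
```

Past the peak and now sliding between the jaws.

carry_out(rows=[[0,-0.001,0,0,0,0],[0,-0.002,0,0,0,0],[0,-0.002,0,0,0,0],[0,-0.002,0,0,0,0]])

```text
clock: 16.6
tool_pos: [0.5498, 0.034, 0.0716]
orientation: [-180.0, -0.0, -169.8]
force: [2.3, 1.4, 5.5]
opening: 0.0107
gripper_force: 30.0
```

carry_out(rows=[[0,-0.001,0,0,0,0],[0,-0.002,0,0,0,0],[0,-0.002,0,0,0,0],[0,-0.002,0,0,0,0]])

```text
clock: 17.1
tool_pos: [0.5501, 0.0319, 0.0716]
orientation: [-180.0, -0.0, -169.7]
force: [2.4, -0.1, 5.5]
opening: 0.0112
gripper_force: 30.0
```

carry_out(rows=[[0,-0.0005,0,0,0,0],[0,-0.001,0,0,0,0],[0,-0.001,0,0,0,0],[0,-0.001,0,0,0,0]])

```text
clock: 17.6
tool_pos: [0.5503, 0.0309, 0.0716]
orientation: [-180.0, -0.0, -169.8]
force: [2.6, -0.2, 5.8]
opening: 0.0106
gripper_force: 30.0
```

carry_out(rows=[[0,-0.0005,0,0,0,0],[0,-0.001,0,0,0,0],[0,-0.001,0,0,0,0],[0,-0.001,0,0,0,0]])

```text
clock: 18.1
tool_pos: [0.5504, 0.0299, 0.0715]
orientation: [-180.0, -0.0, -169.8]
force: [1.8, -3.5, 4.4]
opening: 0.0108
gripper_force: 30.0
```

carry_out(rows=[[0,-0.0005,0,0,0,0],[0,-0.001,0,0,0,0],[0,-0.001,0,0,0,0],[0,-0.001,0,0,0,0]])

```text
clock: 18.6
tool_pos: [0.5506, 0.0293, 0.0716]
orientation: [-180.0, -0.0, -169.8]
force: [0.7, -1.1, 6.0]
opening: 0.011
gripper_force: 30.0
```

```bash
python3 -c "
from h import *;st()"
```

```text
18.6 handle dock [-0.0297  0.0001] 0.07155347232868935 yaw rel 0.6411571412143076 F fwd 1.2378163302330951 left 0.5037748177614283 z 5.953647530629369 M [-0.33121542 -0.5515015  -0.09108553]
```

carry_out(rows=[[0,-0.0005,0,0,0,0],[0,-0.001,0,0,0,0],[0,-0.001,0,0,0,0],[0,-0.001,0,0,0,0]])

```text
clock: 19.1
tool_pos: [0.551, 0.0284, 0.0716]
orientation: [-180.0, -0.0, -169.8]
force: [2.4, -0.4, 4.8]
opening: 0.0113
gripper_force: 30.0
```

carry_out(rows=[[0,-0.0005,0,0,0,0],[0,-0.001,0,0,0,0],[0,-0.001,0,0,0,0],[0,-0.001,0,0,0,0]])

```text
clock: 19.6
tool_pos: [0.5511, 0.0279, 0.0716]
orientation: [180.0, 0.0, -169.8]
force: [0.3, 3.8, 5.9]
opening: 0.0111
gripper_force: 30.0
```

```bash
python3 - <<'E'
from h import *
st();im=snap('top','t5.png')
c=im[170:250,300:440,::-1];cv2.imwrite('pics/c6.png',cv2.resize(c,(798,456),interpolation=cv2.INTER_CUBIC))
E
```

```text
19.6 handle dock [-0.0283  0.0003] 0.07156351587519577 yaw rel 0.6486472267542922 F fwd -3.699035956037305 left 0.882730909903832 z 5.948347904555446 M [ 0.88170516 -0.22323856 -0.06725754]
```

View pics/c6.png

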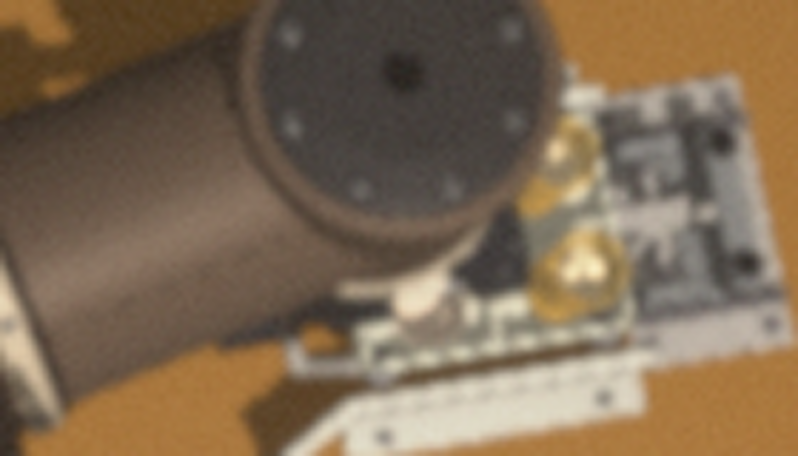

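Nose fully in, jaws around the pin at about crop (690,210), vials upright. I push a touch more, then do a gentle pull-back test.

carry_out(rows=[[0,-0.0005,0,0,0,0],[0,-0.001,0,0,0,0],[0,-0.001,0,0,0,0]])

```text
clock: 20.02
tool_pos: [0.5512, 0.0271, 0.0716]
orientation: [180.0, 0.0, -169.8]
force: [-0.3, 3.0, 5.7]
opening: 0.0111
gripper_force: 30.0
```

carry_out(rows=[[0,0.0005,0,0,0,0],[0,0.001,0,0,0,0],[0,0.0015,0,0,0,0],[0,0.002,0,0,0,0],[0,0.002,0,0,0,0]])

```text
clock: 20.65
tool_pos: [0.5508, 0.0283, 0.0715]
orientation: [-180.0, -0.0, -169.8]
force: [1.2, -1.2, 4.6]
opening: 0.0113
gripper_force: 30.0
```

carry_out(rows=[[0,0.0005,0,0,0,0],[0,0.001,0,0,0,0],[0,0.0015,0,0,0,0],[0,0.002,0,0,0,0],[0,0.002,0,0,0,0]])

```text
clock: 21.28
tool_pos: [0.5504, 0.029, 0.0713]
orientation: [-179.9, -0.1, -169.8]
force: [4.5, -9.8, 2.1]
opening: 0.0109
gripper_force: 30.0
```

```bash
python3 -c "
from h import *;st()"
```

```text
21.275 handle dock [-0.0295 -0.0002] 0.07129680507631037 yaw rel 0.6337957366705211 F fwd 10.424503519943446 left 2.7569627574742794 z 2.118903109756478 M [-3.29595714 -1.74842796 -0.05796408]
```

It is latched: the pull met 10 N. I relax to the neutral position, then open.

carry_out(rows=[[0,-0.0005,0,0,0,0],[0,-0.001,0,0,0,0],[0,-0.0015,0,0,0,0],[0,-0.0015,0,0,0,0]])

```text
clock: 21.78
tool_pos: [0.5507, 0.0287, 0.0714]
orientation: [-180.0, -0.0, -169.8]
force: [3.0, -4.7, 2.5]
opening: 0.011
gripper_force: 30.0
```

carry_out(rows=[[0,0,0,0,0,0],[0,0,0,0,0,0],[0,0,0,0,0,0],[0,0,0,0,0,0],[0,0,0,0,0,0]], grip=-0.3)

```text
clock: 22.4
tool_pos: [0.5507, 0.029, 0.0715]
orientation: [180.0, -0.0, -169.8]
force: [0.0, 0.4, 0.0]
opening: 0.0306
gripper_force: 0.0
```

carry_out(rows=[[0,0,-0.01,0,0,0],[0,0,-0.025,0,0,0],[0,0,-0.045,0,0,0],[0,0,-0.07,0,0,0],[0,0,-0.1,0,0,0],[0,0.03,-0.13,0,0,0],[0,0.08,-0.15,0,0,0],[0,0.13,-0.15,0,0,0]])

```text
clock: 23.4
tool_pos: [0.5285, 0.1584, 0.2252]
orientation: [179.9, 0.3, -169.8]
force: [0.5, 0.2, -0.6]
opening: 0.0307
gripper_force: 0.0
```

carry_out(rows=[[0,0.05,0,0,0,0],[0,0.1,0,0,0,0],[0,0.14,0,0,0,0],[0,0.14,0,0,0,0]])

```text
clock: 23.9
tool_pos: [0.5024, 0.2971, 0.2226]
orientation: [180.0, 0.1, -169.6]
force: [-1.5, -0.9, -0.2]
opening: 0.0307
gripper_force: 0.0
```

```bash
python3 - <<'E'
from h import *
st();im=snap('top','t6.png')
im2=snap('side','s6.png')
a=cv2.resize(im[165:265,310:450,::-1],(560,400),interpolation=cv2.INTER_CUBIC)
cv2.imwrite('pics/c7.png',a)
E
```

```text
23.9 handle dock [-0.3018 -0.0029] 0.2226190801277188 yaw rel 0.8143960192111876 F fwd 0.5855354684714312 left -1.6371303816507967 z -0.1811065545515529 M [0.02043829 0.04473478 0.03286231]
```

View pics/c7.png

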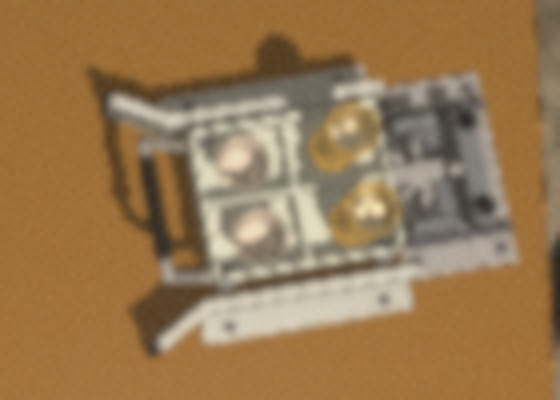

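The caddy is docked and square, the handle bar at crop (157,207) is free, and the vials and cups are upright.

```bash
python3 - <<'E'
from h import *
print(dk(ray('top',(310+157.5/4-.5,165+206/4-.5),.09)))
print(workorder.close_job())
E
```

```text
[-0.0264  0.0016]
the job is handed in; nothing more can be done
None
```

I docked and released the caddy and handed the job in at about 24 s: a pull-back met about 10 N, so the jaws look shut behind the pin, and the vials and cups stood upright in the last picture; no verdict came back.

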